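# Sound a heater's thermometer well and fit the thermometer that reaches its floor

## Task

This heater needs its thermometer, but nobody knows how deep its thermometer well (the bore in the brass flange) goes. Feel for the bottom with the depth rod and hang the rod back in its hole in the rack; then take the thermometer whose stem matches that depth and push it gently fully home, so that its tip rests on the bottom of the well with its collar down on the brass. Do not press hard on the bottom with rod or thermometer (stay below 25 N), leave the other two thermometers hanging in the rack, and do not disturb the tubes and the timer.

Things in the scene. Friction and masses are not known exactly. Their poses are not given: they have to be found in the camera images.
- heater: Dry-block heater, fixed: white housing 164 x 240 x 80 mm with a dark control panel along its front (-x of its own frame), an aluminium block with 8 tube wells and, at its own -y end, a narrower aluminium block with the thermometer well. Origin: centre of its underside; z up. Block tops are 85 mm above the bench.
- well_mouth (a point): Centre of the mouth of the thermometer well, in the top face of a square brass flange (32 x 32 mm, a small screw in each corner; its top 8 mm above the aluminium, 93 mm above the bench). A vertical blind bore 9.2 mm wide with a flat, rigid steel floor 35, 45 or 55 mm below this face; which of the three is not marked and differs from heater to heater. Axes as the heater's.
- well_retainer (a point): Point on the well's axis 12 mm below its mouth, midway between two sprung balls (on the heater's own +y and -y side) that leave 5.4 mm between them and give way, up to 3 mm each, at 5 to 6 N. The rod passes with at most a brush. A stem spreads them and then needs 3 to 10 N of push, staying where it is left, until they snap into its groove and help it down the last millimetre.
- probe_rack: Blue rack, fixed: base 70 x 232 mm, top plate 52 x 228 mm with its upper face 95 mm above the bench, open at the sides. Four holes in a row along its own y axis at +81, +27, -27 and -81 mm; the rod hangs in the one at +81, the thermometers in the three others, in any order. Origin: centre of its underside.
- rod_hole (a point): Centre of the rod's hole in the rack (9 mm wide, through), at the upper face of the top plate.
- rod_grip (a point): Depth rod, upright, its grip point: the middle of the black handle (14 mm thick, 52 mm high). 26 mm below it is the underside of the handle, 29 mm below it the underside of an 18 mm stop collar (which rests on the rack), 104 mm below it the rod's tip. Shaft: straight steel, 5 mm thick, 75 mm long below the collar, a dark ring each 10 mm. z along the rod, up. 80 g.
- depth_rod_tip: The last 4 mm of the depth rod (3.6 mm thick); origin at the very end of the rod, z up along the rod.
- tube_a_center (a point): Empty milky plastic tube, 17 mm wide, 66 mm high, standing 30 mm deep in a well of the tube block; this is its middle.
- tube_b_center (a point): Empty milky plastic tube, 19 mm wide, 63 mm high, standing 30 mm deep in another well of the tube block; this point is about its middle.
- timer_center (a point): Small white lab timer, 60 x 62 x 28 mm, standing loose on the bench; its middle.
- thermo_yellow_grip (a point): Thermometer with yellow band and cap, hanging upright by its collar: white barrel 20 mm thick, 46 mm high, on a steel collar (24 mm wide, 4 mm thick). This point: 28 mm above the collar's underside. Stem: 35.6 mm from the collar's underside to the tip, made for a well 35 mm deep. 8 mm thick, with a 5 mm wide groove 10 to 14 mm below the collar, narrowed to a 5 mm tip over the last 11 mm. 70 g.
- thermo_yellow_tip: The sensor tip (last 5 mm, copper) of the thermometer with the yellow band; origin at the very end of the stem, z up along the stem.
- thermo_green_grip (a point): Thermometer with green band and cap, hanging upright by its collar: white barrel 20 mm thick, 46 mm high, on a steel collar (24 mm wide, 4 mm thick). This point: 28 mm above the collar's underside. Stem: 45.6 mm from the collar's underside to the tip, made for a well 45 mm deep. 8 mm thick, with a 5 mm wide groove 10 to 14 mm below the collar, narrowed to a 5 mm tip over the last 11 mm. 70 g.
- thermo_green_tip: The sensor tip (last 5 mm, copper) of the thermometer with the green band; origin at the very end of the stem, z up along the stem.
- thermo_red_grip (a point): Thermometer with red band and cap, hanging upright by its collar: white barrel 20 mm thick, 46 mm high, on a steel collar (24 mm wide, 4 mm thick). This point: 28 mm above the collar's underside. Stem: 55.6 mm from the collar's underside to the tip, made for a well 55 mm deep. 8 mm thick, with a 5 mm wide groove 10 to 14 mm below the collar, narrowed to a 5 mm tip over the last 11 mm. 70 g.
- thermo_red_tip: The sensor tip (last 5 mm, copper) of the thermometer with the red band; origin at the very end of the stem, z up along the stem.

How it is judged:
By the outcome, as a careful person would: the job done as asked, in the order asked, and still so for the second after the job is handed in, with the robot touching nothing.
It also fails if it takes over 66 s, if anything falls off the work surface, if the arm or the gripper's body presses on something with over 40 N, if the wrist force passes 120 N, or if a joint passes its speed limit or range.

## Robot

A 7-joint arm with a two-finger parallel gripper is mounted at the origin on the work surface; the furniture and walls round the work are solid. World frame = base frame: x ahead of the robot, y to its left, z up, the work surface at z = 0. Lengths are in m, angles in rad, forces in N, time in s.
With the tool pointing down it reaches from about 0.35 to 0.9 m from the base axis. Payload 19.9 kg.
Tool frame: the origin (TCP) lies midway between the tips of the shut fingers; the grasp point (between the pads) lies 19 mm behind it; z points along the fingers, y is the line along which they close (so a half turn about z gives the same grasp; the last joint's range is limited). The gripper opens to 85 mm and grips with 20 to 120 N. Pads are 22 mm wide; open, the fingers measure 114 mm over their backs; the gripper's body (76 mm by 85 mm) begins 54 mm behind the grasp point. The pads swing forward as they close: fully open they stand 13 mm farther back than shut.
Start: joints at [-1.224, 0.417, -0.01, 1.614, 0.005, 1.111, -0.053], TCP at [0.236, 0.579, 0.21] pointing down, gripper open.
Joint ranges: [-2.81, 2.81], [-0.39, 2.02], [-1.27, 1.25], [0.06, 2.57], [-1.19, 4.33], [0.19, 2], [-2.82, 2.82]. Speed limits (rad/s): [1.89, 1.89, 2.39, 2.39, 3.01, 3.01, 3.01].

## Interface

Orientations are given as a rotation vector (axis times angle).
In Python, from bench import arm gives the robot as it stands.
- The arm moves only by the shell command python3 -m crank 'ROWS' [FORCE]. ROWS is JSON, a list that holds one entry, the list of rows, each a list of 5 numbers: the finger opening in m, from 0 to 0.0854, then the shift along the tool's x, y, z in m, then the turn about the tool's z in degrees. In form: [[[jaw, tx, ty, tz, spin], ...]]. A call has 1 to 20 rows; each row is the pose to reach, as a shift and turn from the pose commanded when the call began, along the tool's axes at that moment; what a row does not reach only later rows make up. A row lasts 1/12 s, in which the tool goes at most 41.7 mm and 7.16 degrees, less where a joint would pass 70% of its speed; a pose out of reach is approached as far as the arm can. A call with a gripper value outside its range is refused whole. The fingers move at their own pace and stop on an object; FORCE is the grip in N (left out, the last holds). Time passes only in rows, so rows that repeat a pose let the fingers close. It gives the time, the measured TCP pose, the force, the opening and the grip force at its end, in the units of the state.
- arm.read_state(): the state, without advancing time (a new reading comes with each control period).
- arm.get_image(name): name is "side" or "top" or "wrist"; returns a dict with "pixels" (480x640x3 uint8, red, green, blue), "z_map" (480x640 float32, m along the optical axis (not along the pixel's ray), 0 where there is no reading), "camera_matrix" (3x3 intrinsics, pixels), "world_to_cam" (4x4, takes a point from world to camera coordinates); the wrist camera has in their place "mount" (4x4, takes a point from camera to tool coordinates, whose origin is the TCP and whose axes are the flange's). Camera axes: x right, y down, z forward; pixel columns grow to the right and rows downward; lengths in m; the calibration is good to about 2 mm. The wrist camera is an equidistant fisheye: a pixel r from the principal point sees the ray r / f radians off the axis. A picture is of the moment at which its call begins: read the wrist's pose just before it.
- arm.sign_off(): hands the job in; it is judged then, once.
Trained networks look in the newest picture that a camera, given by its name, has taken for a name from the list of things; names that differ only in an ending like _2 or _b are one class to them, and where a whole thing is asked for, a point or a joint stands for the part that bears it (a point fixed in the world has none). Each returns a list of dicts, best first, with "p" (0 to 1); they miss things now and then, are a little off and sometimes report something else, mostly with a low value. They report only what shows in the picture. A call takes as long as a camera call.
- arm.trace(camera, name): "region" (480x640 bool, what is visible of it) and "at" ([row, column] in pixels, amid what is visible of it).
The state is a dict: "clock": time; "qpos": joint angles; "joint_velocities": joint speeds; "joint_torque": joint torques, N m; "position": TCP position; "ee_rot": TCP orientation; "force": force on the tool from outside, world axes, zero at the start; "ft_torque": the same for the moment, N m; "gripper_width": opening from 0.0 (shut) to 1.0 (fully open); "grip_force": force on a finger pad.
Only numpy, scipy, OpenCV 4.12 (cv2) and the standard library are available. Lean on these libraries where they do the work, as an engineer would, in place of code of your own. Each camera call takes 0.05 s, during which the arm holds its last target. There are 200 camera calls.

## Working session

There is one attempt and no reset: what is moved stays moved. The work goes in short steps, Python scripts to look and compute and a shell command to move; the robot and the scene stay as the last step left them, time stands still between calls to the robot, and variables do not carry over. Pictures are saved under pics/ and viewed, at most 10 in all, crops included, and the job is handed in when it is done.

```bash
ls; mkdir -p pics; cat > h.py <<'E'
import numpy as np, cv2
from bench import arm
from scipy.spatial.transform import Rotation as R
def pts(im,mask):
    K=im["camera_matrix"]; z=im["z_map"]; v,u=np.nonzero(mask&(z>0)); d=z[v,u]
    c=np.stack([(u-K[0,2])/K[0,0]*d,(v-K[1,2])/K[1,1]*d,d,np.ones_like(d)],1)
    return (c@np.linalg.inv(im["world_to_cam"]).T)[:,:3]
E
python3 - <<'E'
from h import *
s=arm.read_state(); print({k:np.round(v,3) for k,v in s.items()})
ims=[]
for c in("top","side"):
    im=arm.get_image(c); cv2.imwrite(f"pics/{c}0.png",im["pixels"][:,:,::-1])
    print(c,im["camera_matrix"][0],np.round(np.linalg.inv(im["world_to_cam"]),3).tolist())
    for n in["heater","well_mouth","probe_rack","rod_hole","rod_grip","thermo_yellow_grip","thermo_green_grip","thermo_red_grip","timer_center","tube_a_center"]:
        for r in arm.trace(c,n)[:1]:
            P=pts(im,r["region"])
            print(n,round(r["p"],2),r["at"],r["region"].sum(), *(np.round(np.percentile(P,q,axis=0),3) for q in(3,50,97)) if len(P) else [])
E
```

```text
pics
{'clock': np.float64(0.0), 'qpos': array([-1.224,  0.418, -0.01 ,  1.614,  0.005,  1.111, -0.053]), 'joint_velocities': array([-0.001,  0.001,  0.001, -0.   ,  0.001, -0.   , -0.001]), 'joint_torque': array([ 0.0000e+00, -8.6444e+01,  6.7900e-01, -4.3491e+01,  1.9000e-02,
        8.0000e-03, -0.0000e+00]), 'position': array([0.236, 0.578, 0.209]), 'ee_rot': array([-6.050e-01, -3.083e+00,  2.000e-03]), 'force': array([-0.287,  0.312,  0.037]), 'ft_torque': array([-0.001,  0.07 , -0.009]), 'grip_force': np.float64(0.0), 'gripper_width': np.float64(1.0)}
top [525.47283731   0.         313.4854176 ] [[-0.019, -0.994, 0.111, 0.369], [-1.0, 0.02, 0.012, -0.05], [-0.014, -0.111, -0.994, 1.109], [0.0, 0.0, 0.0, 1.0]]
heater 0.61 [220.6, 216.8] 9979 [0.466 0.045 0.033] [0.542 0.156 0.082] [0.624 0.272 0.091]
well_mouth 0.77 [221.0, 215.0] 9978 [0.466 0.046 0.032] [0.542 0.156 0.082] [0.624 0.273 0.091]
probe_rack 0.91 [206.2, 404.8] 3914 [ 0.535 -0.335  0.006] [ 0.559 -0.225  0.095] [ 0.6   -0.117  0.1  ]
rod_hole 0.96 [205.3, 408.2] 3917 [ 0.535 -0.335  0.006] [ 0.559 -0.226  0.095] [ 0
[... 928 characters left out ...]
2.6] 6243 [0.462 0.036 0.014] [0.524 0.11  0.076] [0.623 0.259 0.087]
probe_rack 0.68 [315.5, 420.4] 6080 [ 0.533 -0.345  0.005] [ 0.562 -0.251  0.02 ] [ 0.597 -0.121  0.096]
rod_grip 0.63 [254.6, 396.5] 223 [ 0.571 -0.158  0.032] [ 0.575 -0.153  0.122] [ 0.583 -0.145  0.15 ]
thermo_yellow_grip 0.76 [270.3, 415.7] 304 [ 0.563 -0.214  0.096] [ 0.568 -0.209  0.124] [ 0.579 -0.196  0.146]
thermo_red_grip 0.76 [291.6, 431.7] 339 [ 0.558 -0.267  0.095] [ 0.562 -0.262  0.125] [ 0.582 -0.25   0.147]
timer_center 0.91 [287.7, 289.6] 820 [ 0.378 -0.063  0.003] [ 0.402 -0.04   0.021] [ 0.434 -0.004  0.027]
tube_a_center 0.44 [183.6, 310.7] 99 [0.577 0.169 0.084] [0.583 0.173 0.106] [0.593 0.186 0.121]
```

```bash
python3 - <<'E'
import cv2
a=cv2.imread("pics/top0.png")[120:320,140:500]; cv2.imwrite("pics/topc.png",cv2.resize(a,None,fx=2.2,fy=2.2,interpolation=3))
E
```

```text
(no output)
```

View pics/topc.png

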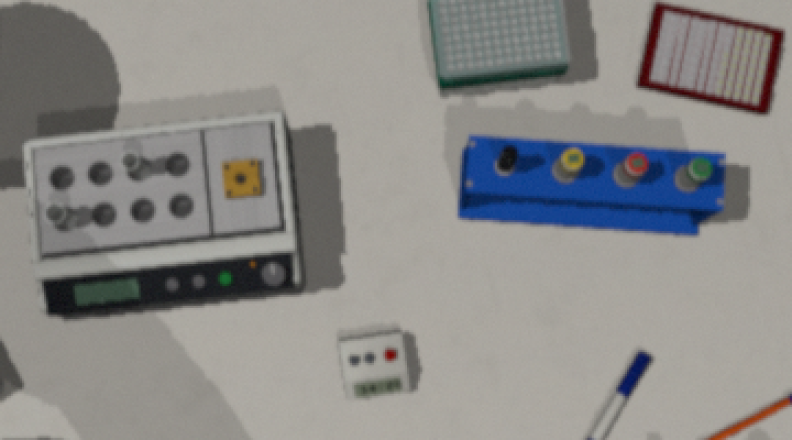

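View pics/side0.png

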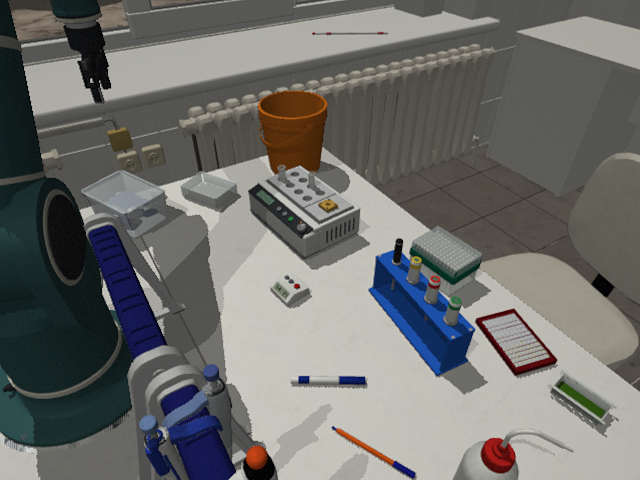

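The crops show the brass flange with its mouth at about full-image (249.5, 201.5). The rack row, from left to right, is rod, yellow, red, green. Next I'll fit positions by colour and depth.

```bash
cat > fit.py <<'E'
from h import *
for c in("top","side"):
    im=arm.get_image(c); hsv=cv2.cvtColor(im["pixels"],cv2.COLOR_RGB2HSV); 
    z=im["z_map"]; full=np.zeros((480,640,3)); full[z>0]=pts(im,np.ones_like(z,bool))
    X,Y,Z=full[...,0],full[...,1],full[...,2]
    ring=lambda x,y,r:np.hypot(X-x,Y-y)<r
    H,S,V=hsv[...,0],hsv[...,1],hsv[...,2]
    blue=(H>105)&(H<130)&(S>150)&(abs(Z-.095)<.006)&(X>.5)&(X<.65)&(Y<-.1)
    r=cv2.minAreaRect(full[blue][:,:2].astype(np.float32)*1000); print(c,"plate",np.round(r[0],1),np.round(r[1],1),r[2], "z",np.median(Z[blue]))
    br=(H>12)&(H<32)&(S>110)&(abs(Z-.093)<.008)&(X>.45)&(X<.65)&(Y>0)&(Y<.2)
    r=cv2.minAreaRect(full[br][:,:2].astype(np.float32)*1000); print("brass",br.sum(),np.round(r[0],1),np.round(r[1],1),r[2],full[br].mean(0).round(4))
    for n,(x,y) in dict(rod=(.577,-.15),ye=(.571,-.205),re=(.566,-.257),gr=(.562,-.311)).items():
        for lo,hi in((.105,.142),(.143,.165)):
            m=ring(x,y,.022)&(Z>lo)&(Z<hi)
            if m.sum()>5: print(n,lo,m.sum(),full[m].min(0).round(4),full[m].mean(0).round(4),full[m].max(0).round(4))
    wh=(Z>.08)&(Z<.09)&(X>.42)&(X<.68)&(Y>0)&(Y<.3)
    r=cv2.minAreaRect(full[wh][:,:2].astype(np.float32)*1000); print("heatertop",np.round(r[0],1),np.round(r[1],1),r[2])
E
python3 fit.py
```

```text
top plate [ 571.1 -228.4] [227.4  52.8] 84.48979949951172 z 0.09641511763440158
brass 230 [575.1  86.3] [33.3 30.6] 4.6032562255859375 [0.5744 0.086  0.0942]
rod 0.105 37 [ 0.5713 -0.1538  0.1059] [ 0.5743 -0.146   0.1243] [ 0.5816 -0.1408  0.1411]
rod 0.143 49 [ 0.5722 -0.1547  0.1437] [ 0.5784 -0.1477  0.1507] [ 0.586  -0.1414  0.1552]
ye 0.105 53 [ 0.5638 -0.2094  0.1057] [ 0.5683 -0.1974  0.1264] [ 0.5819 -0.1916  0.1418]
ye 0.143 74 [ 0.5654 -0.2107  0.143 ] [ 0.5738 -0.2014  0.1469] [ 0.5825 -0.1924  0.1506]
re 0.105 58 [ 0.5588 -0.2633  0.106 ] [ 0.5637 -0.2506  0.1251] [ 0.5763 -0.2452  0.142 ]
re 0.143 78 [ 0.5596 -0.2647  0.1431] [ 0.5683 -0.255   0.147 ] [ 0.5773 -0.2459  0.1516]
gr 0.105 66 [ 0.5531 -0.3189  0.1051] [ 0.5592 -0.304   0.1247] [ 0.5699 -0.2988  0.142 ]
gr 0.143 77 [ 0.5551 -0.3182  0.1435] [ 0.5633 -0.3084  0.1467] [ 0.5724 -0.2996  0.1518]
heatertop [549.6 161.8] [157.3 239.8] 5.007104396820068
side plate [ 570.2 -230.7] [229.3  54.3] 84.58633422851562 z 0.09477105806047659
brass 145 [572.9  84.7] [34.8 33.9] 7.348019123077393 [0.5722 0.0819 0.0917]
rod 0.105 120 [ 0.5706 -0.1578  0.1053] [ 0.575  -0.1533  0.1232] [ 0.5849 -0.1445  0.1416]
rod 0.143 47 [ 0.5713 -0.1569  0.1431] [ 0.5767 -0.1516  0.1481] [ 0.5845 -0.1436  0.1517]
ye 0.105 173 [ 0.5621 -0.2141  0.1051] [ 0.5679 -0.2084  0.1236] [ 0.5792 -0.1949  0.1419]
ye 0.143 64 [ 0.5633 -0.213   0.1432] [ 0.5718 -0.2048  0.1452] [ 0.5804 -0.1961  0.1473]
re 0.105 189 [ 0.5566 -0.2677  0.1052] [ 0.5626 -0.2619  0.1246] [ 0.5764 -0.2501  0.1418]
re 0.143 65 [ 0.5577 -0.2662  0.1435] [ 0.5671 -0.2582  0.1457] [ 0.5762 -0.2505  0.1479]
gr 0.105 200 [ 0.5516 -0.3216  0.1053] [ 0.557  -0.3151  0.1243] [ 0.5695 -0.3022  0.1418]
gr 0.143 76 [ 0.5546 -0.3196  0.1431] [ 0.5622 -0.3117  0.1455] [ 0.5718 -0.3029  0.1485]
heatertop [549.2 158.6] [153.4 239.5] 4.399880886077881
```

```bash
R='[0.085,-0.592,-0.545,-0.02,73.3]'; python3 -m crank '[[[0.085,-0.592,-0.545,-0.02,73.3],[0.085,-0.592,-0.545,-0.02,73.3],[0.085,-0.592,-0.545,-0.02,73.3],[0.085,-0.592,-0.545,-0.02,73.3],[0.085,-0.592,-0.545,-0.02,73.3],[0.085,-0.592,-0.545,-0.02,73.3],[0.085,-0.592,-0.545,-0.02,73.3],[0.085,-0.592,-0.545,-0.02,73.3],[0.085,-0.592,-0.545,-0.02,73.3],[0.085,-0.592,-0.545,-0.02,73.3],[0.085,-0.592,-0.545,-0.02,73.3],[0.085,-0.592,-0.545,-0.02,73.3],[0.085,-0.592,-0.545,-0.02,73.3],[0.085,-0.592,-0.545,-0.02,73.3],[0.085,-0.592,-0.545,-0.02,73.3],[0.085,-0.592,-0.545,-0.02,73.3],[0.085,-0.592,-0.545,-0.02,73.3],[0.085,-0.592,-0.545,-0.02,73.3],[0.085,-0.592,-0.545,-0.02,73.3],[0.085,-0.592,-0.545,-0.02,73.3]]]'
```

```text
clock: 2.87
position: [0.5791, -0.1557, 0.2298]
ee_rot: [2.329, 2.105, -0.002]
force: [-0.1, -0.9, 1.4]
gripper_width: 0.998
grip_force: 0.0
```

```bash
cat >> h.py <<'E'
def wrist():
    s=arm.read_state(); im=arm.get_image("wrist"); K=im["camera_matrix"]; z=im["z_map"]
    v,u=np.mgrid[:480,:640]; a=(u-K[0,2])/K[0,0]; b=(v-K[1,2])/K[1,1]; th=np.hypot(a,b)
    t=np.tan(np.minimum(th,1.5))/np.maximum(th,1e-9)
    c=np.stack([a*t*z,b*t*z,z,np.ones_like(z)],-1)@np.asarray(im["mount"]).T
    W=c[...,:3]@R.from_rotvec(s["ee_rot"]).as_matrix().T+s["position"]; W[(z<=0)|(th>1.4)]=np.nan
    return s,im,W,cv2.cvtColor(im["pixels"],cv2.COLOR_RGB2HSV)
def info(s):
    M=R.from_rotvec(s["ee_rot"]).as_matrix()
    print(round(float(s["clock"]),2),"pos",np.round(s["position"]*1000,1),"ty yaw",np.degrees(np.arctan2(M[1,1],M[0,1])).round(2),"zdir",M[:,2].round(4),"F",np.round(s["force"],2))
def tooldelta(s,target):
    return (R.from_rotvec(s["ee_rot"]).as_matrix().T@(np.array(target)-s["position"])*1000).round(1)
E
cat > wr.py <<'E'
from h import *; import sys
s,im,W,hsv=wrist(); info(s); cv2.imwrite(f"pics/{sys.argv[1]}.png",im["pixels"][:,:,::-1])
H,S,V=[hsv[...,i] for i in range(3)]; X,Y,Z=[W[...,i] for i in range(3)]
def st(n,m):
    if m.sum()>10:
        r=cv2.minAreaRect(W[m][:,:2].astype(np.float32)*1000); print(n,m.sum(),"rect",np.round(r[0],1),np.round(r[1],1),round(r[2],1),"mean",(W[m].mean(0)*1000).round(1),"z95",np.percentile(W[m][:,2],95).round(4))
n=np.isfinite(X)
st("plate",n&(H>105)&(H<130)&(S>150)&(abs(Z-.095)<.008)&(X>.5)&(X<.65)&(Y<-.08))
st("brass",n&(H>12)&(H<32)&(S>110)&(abs(Z-.093)<.008)&(X>.45)&(X<.65)&(Y>0)&(Y<.2))
for k,(x,y) in dict(rod=(.5784,-.149),ye=(.573,-.2026),re=(.568,-.256),gr=(.563,-.310)).items():
    st(k,n&(np.hypot(X-x,Y-y)<.018)&(Z>.142)&(Z<.165)); st(k+" low",n&(np.hypot(X-x,Y-y)<.018)&(Z>.105)&(Z<.14))
E
python3 wr.py w1
```

```text
2.87 pos [ 579.1 -155.7  229.8] ty yaw -5.78 zdir [ 6.0e-04 -2.6e-03 -1.0e+00] F [-0.14 -0.88  1.44]
plate 9292 rect [ 573.1 -223.9] [217.1  52.1] 84.5 mean [ 575.5 -200.5   94.7] z95 0.0958
rod 336 rect [ 579.7 -148.4] [13.1 12.9] 83.5 mean [ 580.1 -147.9  149.2] z95 0.1506
rod low 188 rect [ 580.5 -145.4] [ 8.8 15. ] 86.4 mean [ 580.6 -143.3  124.8] z95 0.1387
ye 467 rect [ 575.  -201.7] [17.9 18. ] 54.0 mean [ 575.2 -201.4  145. ] z95 0.1464
ye low 403 rect [ 575.3 -199.1] [19.4 14.6] 6.2 mean [ 575.9 -194.8  124.3] z95 0.139
re 348 rect [ 569.9 -255.4] [16.6 17.6] 83.6 mean [ 570.  -254.7  145. ] z95 0.1464
re low 501 rect [ 570.2 -251.8] [13.1 20.4] 88.6 mean [ 570.7 -248.7  123.8] z95 0.1388
gr low 385 rect [ 565.7 -304.9] [11.7 19.5] 81.2 mean [ 565.7 -302.1  119.9] z95 0.1337
```

View pics/w1.png

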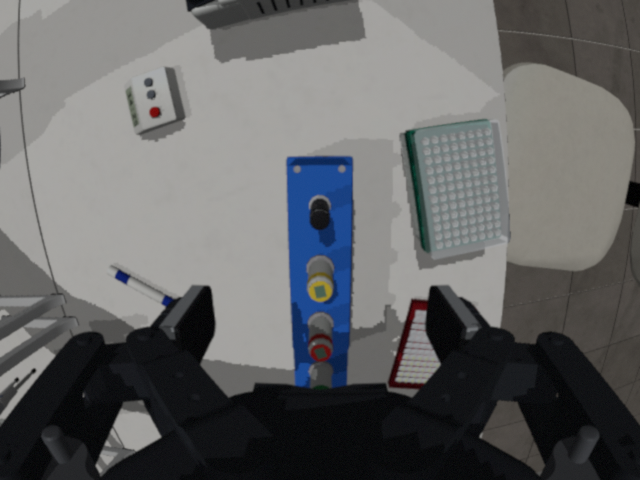

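```bash
python3 -m crank '[[[0.05,0,0,0.03,0],[0.05,0,0,0.06,0],[0.05,0,0,0.08,0],[0.05,0,0,0.08,0],[0.05,0,0,0.08,0]]]'; python3 wr.py w2
```

```text
clock: 3.33
position: [0.578, -0.1496, 0.1496]
ee_rot: [-2.325, -2.111, 0.002]
force: [0.4, -0.1, 0.8]
gripper_width: 0.586
grip_force: 0.0
3.33 pos [ 578.  -149.6  149.6] ty yaw -5.51 zdir [-0.0013 -0.     -1.    ] F [ 0.36 -0.06  0.79]
plate 11194 rect [ 576.7 -188. ] [145.3  51. ] 84.7 mean [ 578.1 -172.    94.7] z95 0.0958
rod 708 rect [ 580.3 -148.1] [13.7 13. ] 85.0 mean [ 580.3 -147.3  149. ] z95 0.1505
rod low 506 rect [ 580.6 -144.5] [ 7.3 14.4] 85.6 mean [ 580.7 -143.1  124.4] z95 0.1387
ye 756 rect [ 575.4 -201.6] [17.6 18.3] 36.4 mean [ 575.3 -201.   145. ] z95 0.1463
ye low 946 rect [ 575.5 -197.2] [11.4 19.7] 87.2 mean [ 575.9 -194.6  124. ] z95 0.1387
re low 154 rect [ 569.9 -248.5] [16.2  5.6] 2.6 mean [ 570.3 -247.5  108.9] z95 0.1138
```

```bash
python3 -m crank '[[[0.05,0.0015,0.002,0.03,0],[0.05,0.0015,0.002,0.045,0],[0.05,0.0015,0.002,0.045,0],[0.03,0.0015,0.002,0.045,0],[0.005,0.0015,0.002,0.045,0],[0.005,0.0015,0.002,0.045,0],[0.005,0.0015,0.002,0.045,0],[0.005,0.0015,0.002,0.045,0],[0.005,0.0015,0.002,0.045,0]]]' 40
```

```text
clock: 4.13
position: [0.5813, -0.1488, 0.1063]
ee_rot: [2.325, 2.111, 0.003]
force: [-2.1, 0.5, 9.7]
gripper_width: 0.148
grip_force: 39.1
```

```bash
python3 -m crank '[[[0.005,0,0,-0.01,0],[0.005,0,0,-0.03,0],[0.005,0,0,-0.06,0],[0.005,0,0,-0.09,0],[0.005,0,0,-0.12,0],[0.005,0,0,-0.12,0],[0.005,0.05,0,-0.12,0],[0.005,0.09,0,-0.12,0],[0.005,0.13,0,-0.12,0],[0.005,0.165,0,-0.12,0],[0.005,0.185,0,-0.12,0],[0.005,0.185,0,-0.12,0],[0.005,0.185,0,-0.12,0]]]'
python3 wr.py w3; python3 - <<'E'
from h import *
s=arm.read_state(); M=R.from_rotvec(s["ee_rot"]).as_matrix()
for c in("top","side"):
    im=arm.get_image(c)
    z=im["z_map"]; full=np.zeros((480,640,3)); full[z>0]=pts(im,np.ones_like(z,bool))
    d=full-s["position"]
    for lo,hi in((-.09,-.07),(-.07,-.05),(-.05,-.03)):
        m=(np.hypot(d[...,0],d[...,1])<.02)&(d[...,2]>lo)&(d[...,2]<hi)
        if m.sum()>3: print(c,lo,m.sum(),(d[m].mean(0)*1000).round(1),(d[m].min(0)*1000).round(1))
    cv2.imwrite(f"pics/{c}3.png",im["pixels"][:,:,::-1])
E
```

```text
clock: 5.22
position: [0.5983, 0.0369, 0.2253]
ee_rot: [2.323, 2.114, 0.001]
force: [0.4, -0.4, -1.0]
gripper_width: 0.152
grip_force: 39.1
5.22 pos [598.3  36.9 225.3] ty yaw -5.39 zdir [ 7.e-04  1.e-04 -1.e+00] F [ 0.35 -0.37 -1.05]
plate 878 rect [ 583.8 -126.2] [23.4 47.4] 83.4 mean [ 584.2 -123.9   94. ] z95 0.0957
brass 1305 rect [575.   86.1] [31.4 31. ] 5.3 mean [575.1  86.2  92.7] z95 0.094
side -0.09 15 [ -3.4  -3.1 -77.3] [ -6.6  -5.4 -86.5]
side -0.07 19 [ -3.1  -3.5 -61.5] [ -5.8  -6.2 -69.2]
side -0.05 23 [ -3.4  -3.5 -38.6] [ -5.2  -6.3 -49.7]
```

View pics/w3.png

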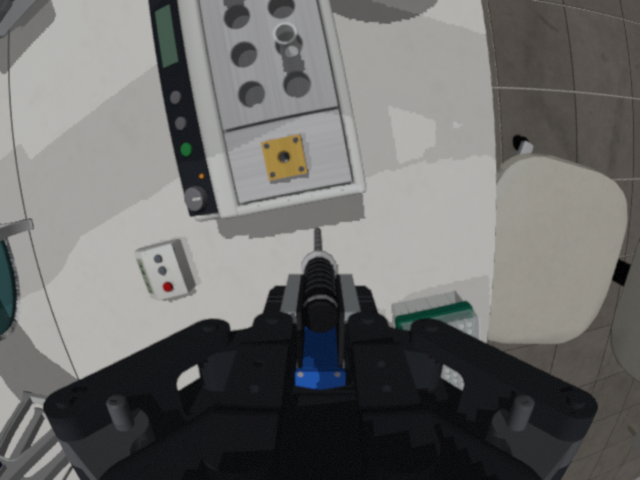

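The picture shows the rod gripped upright with its tip near pixel (318,232). The flange bore is at (284,156). Next I'll measure both in the wrist camera.

```bash
cat > rod.py <<'E'
from h import *
s,im,W,hsv=wrist(); info(s); d=W-s["position"]
n=np.isfinite(d[...,0])
for lo,hi in((-.083,-.07),(-.07,-.058),(-.058,-.046),(-.046,-.034),(-.034,-.02)):
    m=n&(np.hypot(d[...,0],d[...,1])<.02)&(d[...,2]>lo)&(d[...,2]<hi)
    if m.sum()>3: print(lo,m.sum(),"mean",(d[m].mean(0)*1000).round(1),"min",(d[m].min(0)*1000).round(1),"max",(d[m].max(0)*1000).round(1),"px",np.argwhere(m).mean(0).round(1))
X,Y,Z=[W[...,i] for i in range(3)]; H,S,V=[hsv[...,i] for i in range(3)]
br=n&(H>12)&(H<32)&(S>110)&(abs(Z-.093)<.008)&(abs(X-.575)<.03)&(abs(Y-.086)<.03)
hull=cv2.convexHull(np.argwhere(br)[:,::-1].astype(np.int32)); mk=np.zeros((480,640),np.uint8); cv2.fillConvexPoly(mk,hull,1)
K=im["camera_matrix"]; Mt=np.asarray(im["mount"]); M=R.from_rotvec(s["ee_rot"]).as_matrix()
def onplane(u,v,h):
    a=np.array([(u-K[0,2])/K[0,0],(v-K[1,2])/K[1,1]]); th=np.linalg.norm(a); ray=np.r_[a/th*np.sin(th),np.cos(th)]
    r=M@Mt[:3,:3]@ray; o=M@Mt[:3,3]+s["position"]; return (o+r*(h-o[2])/r[2])*1000
hole=(mk>0)&(V<60); nl,lab,stt,cen=cv2.connectedComponentsWithStats(hole.astype(np.uint8))
for i in range(1,nl):
    if stt[i,4]>15: print("dark",stt[i],cen[i].round(1),onplane(*cen[i],.093).round(1))
# outer corners of flange
q=cv2.boxPoints(cv2.minAreaRect(hull)); C=np.mean([onplane(*p,.093) for p in q],0); print("flange centre",C.round(1), "brass rect",np.round(cv2.minAreaRect(W[br][:,:2].astype(np.float32)*1000)[0],1))
E
python3 rod.py
```

```text
5.37 pos [598.2  34.2 225.2] ty yaw -5.62 zdir [ 6.e-04 -3.e-04 -1.e+00] F [-0.79  0.74 -0.62]
-0.083 37 mean [ -0.7   1.8 -75.5] min [ -3.1   0.4 -82.3] max [  1.7   2.9 -70. ] px [230.2 317.4]
-0.07 37 mean [ -0.6   1.8 -64.3] min [ -3.    0.6 -69.5] max [  1.6   2.8 -58.4] px [234.7 317.4]
-0.058 52 mean [ -0.3   1.8 -51.6] min [ -2.7  -0.8 -57.4] max [  2.1   2.9 -46. ] px [240.3 317.7]
-0.046 48 mean [ -0.1   1.9 -40. ] min [ -2.5   0.4 -46. ] max [  2.1   2.7 -34.3] px [245.8 318.1]
-0.034 17 mean [  0.1   2.1 -32.5] min [ -1.7   1.1 -33.9] max [  2.1   2.8 -30.8] px [249.4 318.2]
dark [279 150   9   6  49] [283.2 152.6] [574.9  87.3  93. ]
flange centre [575.   86.2  93. ] brass rect [575.   86.1]
```

```bash
python3 -m crank '[[[0.005,0.025,-0.014,0,0],[0.005,0.049,-0.027,0,0],[0.005,0.049,-0.027,0.01,0],[0.005,0.049,-0.027,0.02,0],[0.005,0.049,-0.027,0.02,0],[0.005,0.049,-0.027,0.02,0]]]'; python3 rod.py
```

```text
clock: 5.92
position: [0.576, 0.0855, 0.2043]
ee_rot: [2.328, 2.11, -0.002]
force: [-0.2, -1.1, -1.0]
gripper_width: 0.146
grip_force: 39.2
5.92 pos [576.   85.5 204.3] ty yaw -5.63 zdir [-8.e-04 -9.e-04 -1.e+00] F [-0.15 -1.12 -1.  ]
-0.083 36 mean [ -0.7   1.6 -75.9] min [ -3.2   0.5 -82.2] max [  1.5   2.7 -70.1] px [230.2 317.5]
-0.07 39 mean [ -0.7   1.8 -64.1] min [ -3.1   0.7 -69.9] max [  1.6   2.9 -58. ] px [234.7 317.4]
-0.058 50 mean [ -0.3   1.8 -51.6] min [ -2.8  -0.9 -57.7] max [  2.1   2.9 -46.1] px [240.3 318. ]
-0.046 49 mean [ -0.2   1.8 -40. ] min [ -2.6   0.6 -45.9] max [  2.1   2.8 -34.4] px [245.8 318. ]
-0.034 18 mean [ -0.1   2.2 -32.4] min [ -1.8   1.3 -33.7] max [  1.6   2.7 -31.1] px [249.2 317.9]
flange centre [574.8  86.7  93. ] brass rect [574.7  86.5]
```

```bash
python3 -m crank '[[[0.005,0.0008,-0.0003,0.005,0],[0.005,0.0008,-0.0003,0.015,0],[0.005,0.0008,-0.0003,0.025,0],[0.005,0.0008,-0.0003,0.03,0],[0.005,0.0008,-0.0003,0.035,0],[0.005,0.0008,-0.0003,0.04,0],[0.005,0.0008,-0.0003,0.04,0],[0.005,0.0008,-0.0003,0.04,0]]]'; python3 rod.py
```

```text
clock: 6.63
position: [0.5758, 0.0877, 0.1644]
ee_rot: [2.326, 2.112, -0.001]
force: [0.3, -1.2, -0.3]
gripper_width: 0.144
grip_force: 39.2
6.63 pos [575.8  87.7 164.4] ty yaw -5.52 zdir [-3.e-04 -4.e-04 -1.e+00] F [ 0.26 -1.24 -0.31]
-0.083 2316 mean [  0.5   3.2 -73.5] min [-19.8 -16.6 -82.4] max [ 19.9  19.9 -70. ] px [228.7 319. ]
-0.07 68 mean [  0.9   2.  -66.7] min [-15.4 -12.8 -70. ] max [ 13.7  13.9 -58.3] px [233.1 319.8]
-0.058 51 mean [ -0.3   1.5 -51.6] min [ -2.8  -0.8 -57.8] max [  2.    2.8 -46.1] px [240.6 317.8]
-0.046 48 mean [ -0.2   1.7 -39.6] min [ -2.6   0.7 -45.7] max [  2.1   2.6 -34. ] px [246.2 317.9]
-0.034 14 mean [ -0.    2.  -32.6] min [ -1.8   1.5 -33.9] max [  1.6   2.7 -31.2] px [249.4 318.1]
dark [311 258  13   3  21] [316.8 258.8] [572.8  70.9  93. ]
flange centre [574.6  87.   93. ] brass rect [574.8  86.5]
```

```bash
python3 -m crank '[[[0.005,-0.001,0,0.005,0],[0.005,-0.001,0,0.01,0],[0.005,-0.001,0,0.015,0],[0.005,-0.001,0,0.018,0],[0.005,-0.001,0,0.018,0],[0.005,-0.001,0,0.018,0]]]';  python3 -m crank '[[[0.005,0,0,0.0015,0],[0.005,0,0,0.003,0],[0.005,0,0,0.003,0],[0.005,0,0,0.003,0]]]'
```

```text
clock: 7.18
position: [0.5756, 0.0868, 0.1464]
ee_rot: [-2.326, -2.112, 0.001]
force: [-0.7, 0.4, -0.4]
gripper_width: 0.144
grip_force: 39.2
clock: 7.52
position: [0.5757, 0.0868, 0.1436]
ee_rot: [2.326, 2.112, -0.0]
force: [-0.6, 0.7, -0.1]
gripper_width: 0.141
grip_force: 39.2
```

```bash
python3 -m crank '[[[0.005,0,0,0.001,0],[0.005,0,0,0.002,0],[0.005,0,0,0.002,0],[0.005,0,0,0.002,0]]]'
```

```text
clock: 7.85
position: [0.5757, 0.0868, 0.1415]
ee_rot: [2.326, 2.112, -0.0]
force: [0.4, -0.6, -0.2]
gripper_width: 0.144
grip_force: 39.2
```

```bash
python3 -m crank '[[[0.005,0,0,0.001,0],[0.005,0,0,0.002,0],[0.005,0,0,0.002,0]]]';python3 -m crank '[[[0.005,0,0,0.001,0],[0.005,0,0,0.002,0],[0.005,0,0,0.002,0]]]'
```

```text
clock: 8.1
position: [0.5757, 0.0868, 0.1394]
ee_rot: [2.326, 2.112, -0.0]
force: [0.1, 0.9, -0.3]
gripper_width: 0.146
grip_force: 39.2
clock: 8.35
position: [0.5756, 0.0868, 0.1374]
ee_rot: [-2.326, -2.112, 0.001]
force: [-0.1, -0.3, -1.8]
gripper_width: 0.143
grip_force: 39.2
```

```bash
python3 -m crank '[[[0.005,0,0,0.001,0],[0.005,0,0,0.002,0],[0.005,0,0,0.003,0],[0.005,0,0,0.003,0],[0.005,0,0,0.003,0]]]';python3 -m crank '[[[0.005,0,0,0.001,0],[0.005,0,0,0.002,0],[0.005,0,0,0.002,0]]]'
```

```text
clock: 8.77
position: [0.5757, 0.0868, 0.1345]
ee_rot: [2.326, 2.112, -0.0]
force: [0.0, 0.1, -0.4]
gripper_width: 0.147
grip_force: 39.2
clock: 9.02
position: [0.5763, 0.0869, 0.1332]
ee_rot: [2.325, 2.111, 0.002]
force: [-0.4, 0.9, 8.2]
gripper_width: 0.144
grip_force: 40.3
```

```bash
python3 -m crank '[[[0.005,0,0,0.001,0],[0.005,0,0,0.0015,0],[0.005,0,0,0.0015,0]]]'
```

```text
clock: 9.27
position: [0.5769, 0.0869, 0.1325]
ee_rot: [2.325, 2.111, 0.004]
force: [-0.4, -0.0, 15.3]
gripper_width: 0.142
grip_force: 41.4
```

Contact came at a TCP height of about 133.6 mm, which puts the tip about 45 mm below the mouth. That matches the green thermometer. Next I'll put the rod back.

```bash
python3 -m crank '[[[0.005,0,0,-0.01,0],[0.005,0,0,-0.03,0],[0.005,0,0,-0.06,0],[0.005,0,0,-0.09,0],[0.005,0,0,-0.09,0],[0.005,-0.03,0.004,-0.09,0],[0.005,-0.06,0.008,-0.09,0],[0.005,-0.1,0.012,-0.09,0],[0.005,-0.14,0.017,-0.09,0],[0.005,-0.18,0.022,-0.09,0],[0.005,-0.21,0.026,-0.09,0],[0.005,-0.2336,0.028,-0.09,0],[0.005,-0.2336,0.028,-0.09,0],[0.005,-0.2336,0.028,-0.09,0],[0.005,-0.2336,0.028,-0.09,0]]]'; python3 rod.py; python3 wr.py w4
```

```text
clock: 10.52
position: [0.5812, -0.1475, 0.2211]
ee_rot: [-2.325, -2.112, -0.0]
force: [0.3, 0.6, -0.5]
gripper_width: 0.146
grip_force: 39.3
10.52 pos [ 581.2 -147.5  221.1] ty yaw -5.49 zdir [-2.e-04  4.e-04 -1.e+00] F [ 0.28  0.63 -0.47]
-0.083 32 mean [ -0.9   2.  -75.3] min [ -3.1   0.1 -81.5] max [  1.6   3.  -70.1] px [230.1 317.2]
-0.07 39 mean [ -0.7   1.8 -64.4] min [ -3.    0.6 -70. ] max [  1.6   3.1 -58.1] px [234.7 317.4]
-0.058 46 mean [ -0.4   2.1 -51.4] min [ -2.8   0.1 -57.8] max [  2.    3.  -46.2] px [240.  317.6]
-0.046 50 mean [ -0.3   1.9 -40. ] min [ -2.6   0.1 -45.7] max [  2.1   2.9 -34.1] px [245.8 317.8]
-0.034 17 mean [ -0.1   2.2 -32.4] min [ -1.8   1.3 -33.7] max [  1.6   2.9 -30.7] px [249.2 317.9]
10.57 pos [ 581.3 -147.1  221.1] ty yaw -5.44 zdir [-2.e-04  5.e-04 -1.e+00] F [-0.14  0.23 -0.9 ]
plate 5788 rect [ 574.2 -215.3] [200.4  51.4] 84.7 mean [ 579.2 -169.1   94.7] z95 0.0958
rod 69 rect [ 580.6 -145.3] [2.4 4.8] 77.1 mean [ 580.5 -145.2  153.5] z95 0.1641
re 378 rect [ 570.2 -255.1] [17.4 17.9] 23.5 mean [ 570.1 -254.6  144.9] z95 0.1463
re low 528 rect [ 571.1 -251.1] [11.5 20.4] 74.8 mean [ 570.5 -248.6  123.5] z95 0.1389
gr low 105 rect [ 566.6 -302.8] [ 6.6 17. ] 77.6 mean [ 565.9 -301.6  109.7] z95 0.1158Traceback (most recent call last):
  File "rod.py", line 9, in <module>
    hull=cv2.convexHull(np.argwhere(br)[:,::-1].astype(np.int32)); mk=np.zeros((480,640),np.uint8); cv2.fillConvexPoly(mk,hull,1)
                                                                                                    ~~~~~~~~~~~~~~~~~~^^^^^^^^^^^
cv2.error: OpenCV(4.12.0) /io/opencv/modules/imgproc/src/drawing.cpp:2404: error: (-215:Assertion failed) points.checkVector(2, CV_32S) >= 0 in function 'fillConvexPoly'
```

View pics/w4.png

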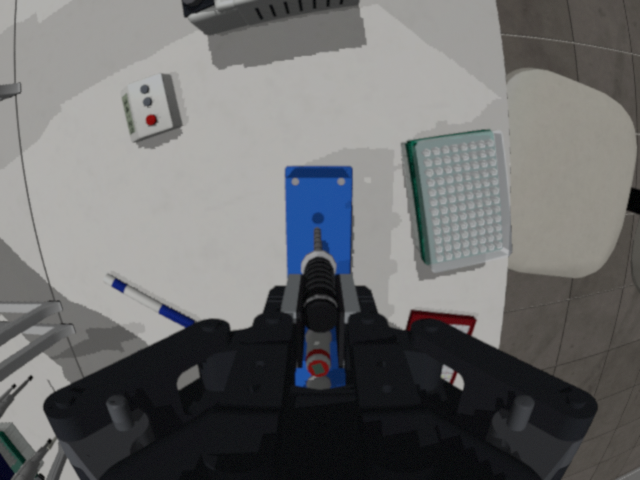

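The hole shows at (318,218), just beyond the rod tip at (318,230). I'll place it on the plate plane.

```bash
cat > hole.py <<'E'
from h import *
s,im,W,hsv=wrist(); info(s); K=im["camera_matrix"]; Mt=np.asarray(im["mount"]); M=R.from_rotvec(s["ee_rot"]).as_matrix()
def onplane(u,v,h):
    a=np.array([(u-K[0,2])/K[0,0],(v-K[1,2])/K[1,1]]); th=np.linalg.norm(a); ray=np.r_[a/th*np.sin(th),np.cos(th)]
    r=M@Mt[:3,:3]@ray; o=M@Mt[:3,3]+s["position"]; return (o+r*(h-o[2])/r[2])*1000
g=cv2.GaussianBlur(hsv[...,2],(0,0),.6)[206:230,300:336].astype(float); thr=(np.median(g)+g.min())/2
nl,lab,stt,cen=cv2.connectedComponentsWithStats((g<thr).astype(np.uint8))
for i in range(1,nl):
    if stt[i,4]>15: print(stt[i],onplane(cen[i][0]+300,cen[i][1]+206,.095).round(1))
E
python3 hole.py
```

```text
10.62 pos [ 581.3 -147.   221.1] ty yaw -5.42 zdir [-1.e-04  4.e-04 -1.e+00] F [ 0.17  0.74 -0.2 ]
[13  8 10  9 77] [ 580.  -148.3   95. ]
```

```bash
python3 -m crank '[[[0.005,0,0,0.015,0],[0.005,0,0,0.03,0],[0.005,0,0,0.03,0],[0.005,0,0,0.03,0],[0.005,0,0,0.03,0]]]'
```

```text
clock: 11.08
position: [0.5815, -0.1481, 0.1919]
ee_rot: [2.325, 2.112, 0.0]
force: [-0.8, -0.6, -0.6]
gripper_width: 0.145
grip_force: 39.3
```

```bash
python3 -m crank '[[[0.005,0,-0.0003,0.008,0],[0.005,0,-0.0003,0.014,0],[0.005,0,-0.0003,0.02,0],[0.005,0,-0.0003,0.024,0],[0.005,0,-0.0003,0.024,0]]]'
```

```text
clock: 11.5
position: [0.5804, -0.1483, 0.166]
ee_rot: [-2.325, -2.111, 0.002]
force: [0.3, -0.3, -0.5]
gripper_width: 0.146
grip_force: 39.3
```

```bash
python3 -m crank '[[[0.005,0,0,0.015,0],[0.005,0,0,0.03,0],[0.005,0,0,0.045,0],[0.005,0,0,0.053,0],[0.005,0,0,0.057,0],[0.005,0,0,0.057,0],[0.005,0,0,0.057,0]]]'
```

```text
clock: 12.08
position: [0.5811, -0.1485, 0.1107]
ee_rot: [2.326, 2.111, 0.0]
force: [1.0, -0.4, 0.4]
gripper_width: 0.147
grip_force: 39.3
```

```bash
python3 -m crank '[[[0.005,0,0,0.002,0],[0.005,0,0,0.0035,0],[0.005,0,0,0.0035,0],[0.03,0,0,0.0035,0],[0.05,0,0,0.0035,0],[0.05,0,0,0.0035,0],[0.05,0,0,0.0035,0],[0.05,0,0,-0.02,0],[0.05,0,0,-0.055,0],[0.05,0,0,-0.09,0],[0.05,0,0,-0.09,0]]]'; python3 wr.py w5
```

```text
clock: 13.0
position: [0.5832, -0.1495, 0.2064]
ee_rot: [2.322, 2.107, 0.008]
force: [1.5, 0.7, 0.1]
gripper_width: 0.586
grip_force: 0.0
13.0 pos [ 583.2 -149.5  206.4] ty yaw -5.55 zdir [ 0.0078 -0.0012 -1.    ] F [1.49 0.74 0.08]
plate 9419 rect [ 574.8 -211.1] [191.6  51.5] 84.6 mean [ 577.1 -190.4   94.7] z95 0.0958
rod 413 rect [ 580.4 -147.8] [13.1 14. ] 78.5 mean [ 580.6 -147.3  149.1] z95 0.1507
rod low 257 rect [ 580.4 -144.1] [15.   7.2] 1.3 mean [ 581.5 -142.8  124.5] z95 0.1388
ye 513 rect [ 574.8 -201.6] [17.9 17.8] 11.6 mean [ 575.2 -201.3  145. ] z95 0.1464
ye low 497 rect [ 576.3 -196.6] [ 9.3 19.4] 73.5 mean [ 575.9 -194.6  123.8] z95 0.1385
re 406 rect [ 570.  -255.5] [18.2 18.6] 3.1 mean [ 570.2 -254.7  145. ] z95 0.1464
re low 569 rect [ 570.1 -252. ] [13.7 19.6] 89.0 mean [ 570.8 -248.4  123.8] z95 0.1388
```

```bash
python3 -m crank '[[[0.06,-0.03,0,0,0],[0.06,-0.07,0,0,0],[0.06,-0.11,0,0,0],[0.06,-0.145,-0.0007,0,0],[0.06,-0.162,-0.0007,0,0],[0.06,-0.162,-0.0007,0.02,0],[0.06,-0.162,-0.0007,0.04,0],[0.06,-0.162,-0.0007,0.04,0],[0.06,-0.162,-0.0007,0.04,0]]]'; python3 wr.py w6
```

```text
clock: 13.8
position: [0.564, -0.3092, 0.1592]
ee_rot: [-2.324, -2.111, 0.002]
force: [-0.8, -0.0, 0.4]
gripper_width: 0.703
grip_force: 0.0
13.8 pos [ 564.  -309.2  159.2] ty yaw -5.52 zdir [-2.2e-03  7.0e-04 -1.0e+00] F [-0.82 -0.01  0.38]
plate 17780 rect [ 570.8 -250.3] [185.8  51.2] 84.6 mean [ 571.3 -244.6   94.7] z95 0.0958
ye 1044 rect [ 575.3 -203.2] [17.9 17.8] 84.8 mean [ 575.2 -203.3  145.1] z95 0.1465
ye low 349 rect [ 575.4 -207.8] [20.2 10.6] 4.8 mean [ 574.2 -210.2  125.2] z95 0.1392
re 1096 rect [ 570.1 -256.3] [18.5 18.5] 35.1 mean [ 570.1 -256.1  145. ] z95 0.1465
re low 42 rect [ 570.1 -255.1] [17.7 20.1] 79.3 mean [ 570.2 -251.8  137.5] z95 0.1399
gr 938 rect [ 565.  -309.1] [17.7 18.5] 38.4 mean [ 565.1 -309.   145. ] z95 0.1464
gr low 546 rect [ 565.8 -304.7] [10.3 20.2] 80.3 mean [ 565.6 -302.1  124.6] z95 0.1389
```

View pics/w6.png

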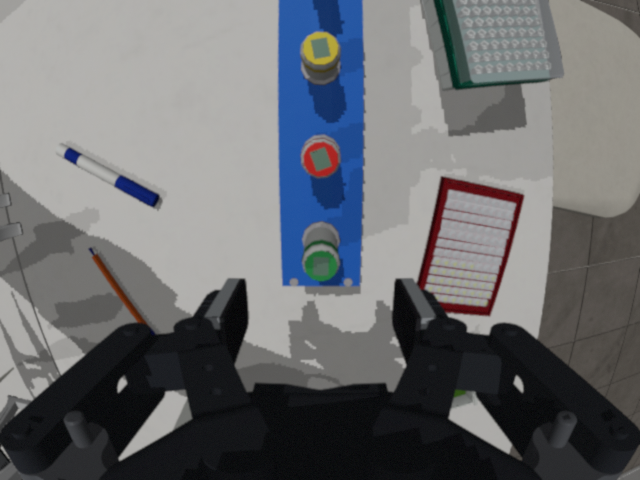

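```bash
python3 -m crank '[[[0.06,0,0.0007,0.03,0],[0.06,0,0.0007,0.053,0],[0.06,0,0.0007,0.053,0],[0.04,0,0.0007,0.053,0],[0.01,0,0.0007,0.053,0],[0.01,0,0.0007,0.053,0],[0.01,0,0.0007,0.053,0],[0.01,0,0.0007,0.053,0],[0.01,0,0.0007,0.053,0]]]' 50; python3 -m crank '[[[0.01,0,0,-0.005,0],[0.01,0,0,-0.03,0],[0.01,0,0,-0.06,0],[0.01,0,0,-0.09,0],[0.01,0,0,-0.1,0],[0.01,0,0,-0.1,0],[0.01,0,0,-0.1,0]]]'
```

```text
clock: 14.6
position: [0.5659, -0.3102, 0.1091]
ee_rot: [2.324, 2.11, 0.001]
force: [-2.4, 0.9, 9.4]
gripper_width: 0.207
grip_force: 48.5
clock: 15.18
position: [0.5654, -0.3095, 0.2076]
ee_rot: [2.325, 2.112, 0.001]
force: [0.0, -0.7, -1.4]
gripper_width: 0.202
grip_force: 51.9
```

```bash
python3 -m crank '[[[0.01,0,0,-0.02,0],[0.01,0,0,-0.035,0],[0.01,0.03,-0.002,-0.035,0],[0.01,0.065,-0.005,-0.035,0],[0.01,0.105,-0.008,-0.035,0],[0.01,0.145,-0.011,-0.035,0],[0.01,0.185,-0.014,-0.035,0],[0.01,0.225,-0.017,-0.035,0],[0.01,0.265,-0.02,-0.035,0],[0.01,0.3,-0.022,-0.035,0],[0.01,0.33,-0.024,-0.035,0],[0.01,0.36,-0.026,-0.035,0],[0.01,0.38,-0.027,-0.025,0],[0.01,0.395,-0.028,-0.01,0],[0.01,0.395,-0.028,0.01,0],[0.01,0.395,-0.028,0.01,0],[0.01,0.395,-0.028,0.01,0],[0.01,0.395,-0.028,0.01,0]]]'; python3 - <<'E'
from h import *
s,im,W,hsv=wrist(); info(s); cv2.imwrite("pics/w7.png",im["pixels"][:,:,::-1]); d=W-s["position"]; n=np.isfinite(d[...,0])
for lo,hi in((-.062,-.054),(-.054,-.047),(-.046,-.036),(-.036,-.028),(-.017,-.013)):
    m=n&(np.hypot(d[...,0],d[...,1])<.016)&(d[...,2]>lo)&(d[...,2]<hi)
    if m.sum()>3: print(lo,m.sum(),"mean",(d[m].mean(0)*1000).round(1),"min",(d[m].min(0)*1000).round(1),"max",(d[m].max(0)*1000).round(1))
X,Y,Z=[W[...,i] for i in range(3)]; H,S=hsv[...,0],hsv[...,1]
br=n&(H>12)&(H<32)&(S>110)&(abs(Z-.093)<.008)&(abs(X-.575)<.03)&(abs(Y-.086)<.03)
r=cv2.minAreaRect(W[br][:,:2].astype(np.float32)*1000); print("brass",br.sum(),r)
E
```

```text
clock: 16.68
position: [0.5755, 0.0855, 0.1976]
ee_rot: [2.327, 2.111, -0.001]
force: [-0.0, -0.8, -0.2]
gripper_width: 0.205
grip_force: 51.8
16.68 pos [575.5  85.5 197.6] ty yaw -5.58 zdir [-1.e-04 -5.e-04 -1.e+00] F [-0.   -0.76 -0.17]
-0.062 10 mean [  1.5   1.8 -56.6] min [ -0.2   0.8 -58. ] max [  3.4   2.3 -54.4]
-0.054 13 mean [  1.1   3.  -48.4] min [ -2.    1.9 -52.8] max [  4.1   3.7 -47. ]
-0.046 31 mean [  1.3   3.1 -43.4] min [ -1.9   1.1 -46. ] max [  4.5   4.2 -40.2]
-0.017 20 mean [  3.1   9.4 -13.7] min [ -8.6   1.7 -14.3] max [ 12.2  11.4 -13.1]
brass 1495 ((574.740478515625, 86.62771606445312), (31.17743682861328, 32.13344955444336), 5.9210429191589355)
```

View pics/w7.png

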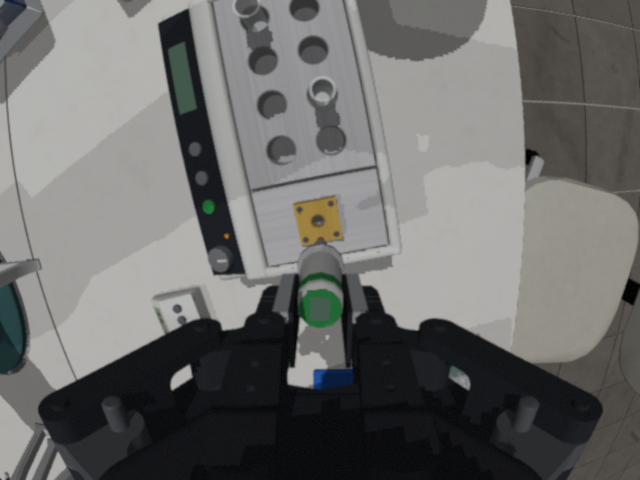

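The picture shows the thermometer held over the flange at (318,221), with its stem upright. The stem centre measures about 1.4 mm in +x from the TCP. I'll correct for that and lower it for a close check.

```bash
python3 -m crank '[[[0.01,0.001,-0.0016,0.01,0],[0.01,0.001,-0.0016,0.02,0],[0.01,0.001,-0.0016,0.03,0],[0.01,0.001,-0.0016,0.036,0],[0.01,0.001,-0.0016,0.036,0],[0.01,0.001,-0.0016,0.036,0],[0.01,0.001,-0.0016,0.036,0]]]'; cat > stem.py <<'E'
from h import *; import sys
s,im,W,hsv=wrist(); info(s); K=im["camera_matrix"]; Mt=np.asarray(im["mount"]); M=R.from_rotvec(s["ee_rot"]).as_matrix()
d=W-s["position"]; n=np.isfinite(d[...,0])
for lo,hi in((-.062,-.054),(-.054,-.047),(-.047,-.042),(-.042,-.036)):
    m=n&(np.hypot(d[...,0],d[...,1])<.012)&(d[...,2]>lo)&(d[...,2]<hi)&(W[...,2]>.097)
    if m.sum()>3: print(lo,m.sum(),"mean",(W[m].mean(0)*1000).round(1),"min",(W[m].min(0)*1000).round(1),"max",(W[m].max(0)*1000).round(1))
X,Y,Z=[W[...,i] for i in range(3)]; H,S=hsv[...,0],hsv[...,1]
br=n&(H>12)&(H<32)&(S>110)&(abs(Z-.093)<.006)&(abs(X-.575)<.03)&(abs(Y-.086)<.03)
print("brass",br.sum(),cv2.minAreaRect(W[br][:,:2].astype(np.float32)*1000))
# row-wise centre of brass (x) and of stem
cv2.imwrite("pics/"+sys.argv[1],cv2.resize(im["pixels"][200:290,260:380,::-1],None,fx=6,fy=6,interpolation=3))
for c in("top","side"):
    i2=arm.get_image(c); z=i2["z_map"]; P=pts(i2,z>0); q=P-s["position"]
    for lo,hi in((-.058,-.046),(-.045,-.03)):
        m=(np.hypot(q[:,0],q[:,1])<.012)&(q[:,2]>lo)&(q[:,2]<hi)&(P[:,2]>.097)
        if m.sum()>3: print(c,lo,m.sum(),(P[m].mean(0)*1000).round(1),(P[m].min(0)*1000).round(1),(P[m].max(0)*1000).round(1))
E
python3 stem.py w8.png
```

```text
clock: 17.32
position: [0.5741, 0.0873, 0.1613]
ee_rot: [2.326, 2.112, 0.0]
force: [-0.8, 0.1, -1.2]
gripper_width: 0.208
grip_force: 51.9
17.32 pos [574.1  87.3 161.3] ty yaw -5.52 zdir [ 4.e-04 -1.e-04 -1.e+00] F [-0.84  0.1  -1.18]
-0.062 9 mean [575.7  89.  104.3] min [573.9  87.9 102.7] max [577.5  89.8 106.1]
-0.054 16 mean [575.2  90.2 112.7] min [572.1  88.2 108. ] max [578.6  91.2 114.3]
-0.047 27 mean [575.5  90.5 117.2] min [572.2  89.3 114.8] max [578.1  91.5 119.1]
-0.042 6 mean [575.5  90.5 120.4] min [573.5  90.2 119.6] max [577.6  90.9 121.6]
brass 1456 ((574.7427978515625, 86.5888671875), (31.320510864257812, 32.211578369140625), 4.757170677185059)
side -0.058 13 [572.2  83.6 110.7] [567.9  79.9 103.4] [575.4  86.9 115.3]
side -0.045 23 [572.1  83.4 124.4] [568.1  81.1 116.6] [576.5  87.2 131.2]
```

View pics/w8.png

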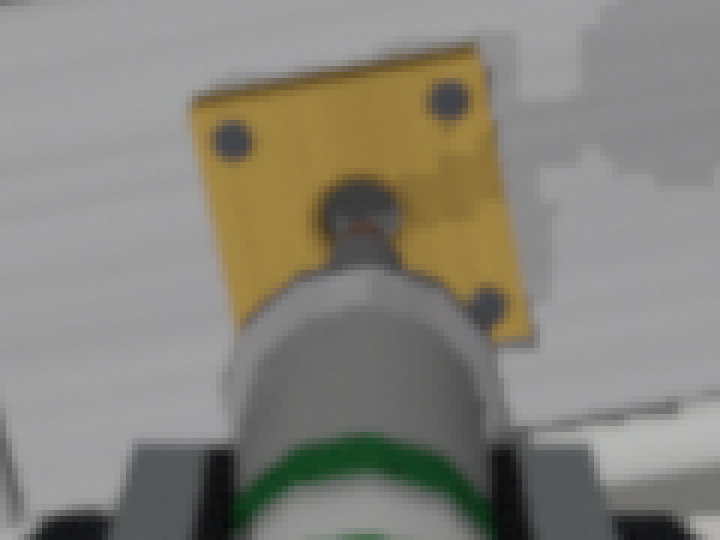

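The stem (about (366,245) in the crop) sits slightly right of the bore at (362,208). That is about 0.6 mm in x and 0.8 mm in y. I'll correct this and enter with the taper.

```bash
python3 -m crank '[[[0.01,-0.0006,-0.0006,0,0],[0.01,-0.0006,-0.0006,0.004,0],[0.01,-0.0006,-0.0006,0.008,0],[0.01,-0.0006,-0.0006,0.008,0],[0.01,-0.0006,-0.0006,0.008,0],[0.01,-0.0006,-0.0006,0.008,0]]]';python3 -m crank '[[[0.01,0,0,0.004,0],[0.01,0,0,0.008,0],[0.01,0,0,0.008,0]]]'
```

```text
clock: 17.97
position: [0.5732, 0.0869, 0.1531]
ee_rot: [2.326, 2.112, -0.0]
force: [0.5, -0.3, -1.0]
gripper_width: 0.204
grip_force: 51.9
clock: 18.22
position: [0.5728, 0.0869, 0.1442]
ee_rot: [-2.325, -2.112, 0.001]
force: [-0.2, -0.3, -0.7]
gripper_width: 0.204
grip_force: 51.9
```

```bash
python3 -m crank '[[[0.01,-0.0003,0.0004,0.001,0],[0.01,-0.0003,0.0004,0.002,0],[0.01,-0.0003,0.0004,0.003,0],[0.01,-0.0003,0.0004,0.003,0]]]';python3 -m crank '[[[0.01,0,0,0.0015,0],[0.01,0,0,0.003,0],[0.01,0,0,0.003,0]]]'
```

```text
clock: 18.55
position: [0.5736, 0.0865, 0.142]
ee_rot: [2.326, 2.112, -0.0]
force: [0.1, 0.0, -1.0]
gripper_width: 0.203
grip_force: 51.9
clock: 18.8
position: [0.5735, 0.0865, 0.1388]
ee_rot: [-2.326, -2.112, 0.001]
force: [-0.9, -0.2, -0.6]
gripper_width: 0.206
grip_force: 51.9
```

```bash
python3 -m crank '[[[0.01,0,0,0.0015,0],[0.01,0,0,0.003,0],[0.01,0,0,0.003,0]]]';python3 -m crank '[[[0.01,0,0,0.0015,0],[0.01,0,0,0.003,0],[0.01,0,0,0.003,0]]]'
```

```text
clock: 19.05
position: [0.5734, 0.0865, 0.1358]
ee_rot: [-2.326, -2.112, 0.001]
force: [0.3, 0.2, -1.0]
gripper_width: 0.206
grip_force: 51.9
clock: 19.3
position: [0.5736, 0.0865, 0.1329]
ee_rot: [2.326, 2.112, -0.0]
force: [0.1, 0.1, -0.3]
gripper_width: 0.202
grip_force: 51.8
```

```bash
python3 -m crank '[[[0.01,0,0,0.0015,0],[0.01,0,0,0.003,0],[0.01,0,0,0.003,0]]]';python3 -m crank '[[[0.01,0,0,0.0015,0],[0.01,0,0,0.003,0],[0.01,0,0,0.003,0]]]'
```

```text
clock: 19.55
position: [0.5737, 0.0865, 0.1299]
ee_rot: [2.326, 2.112, 0.0]
force: [1.5, 0.1, -4.0]
gripper_width: 0.205
grip_force: 51.6
clock: 19.8
position: [0.5735, 0.0865, 0.1267]
ee_rot: [2.326, 2.112, -0.0]
force: [2.8, -1.1, -5.5]
gripper_width: 0.205
grip_force: 51.5
```

```bash
python3 -m crank '[[[0.01,0,0,0,0],[0.01,0,0,0,0]]]'; python3 -c "
from h import *
s=arm.read_state(); info(s); print(s['ft_torque'])"; python3 stem.py w9.png
```

```text
clock: 19.97
position: [0.5734, 0.0865, 0.1268]
ee_rot: [-2.326, -2.112, 0.001]
force: [2.0, -0.2, -5.3]
gripper_width: 0.207
grip_force: 51.5
19.97 pos [573.4  86.5 126.8] ty yaw -5.52 zdir [-5.e-04 -3.e-04 -1.e+00] F [ 2.   -0.19 -5.33]
[ 0.04122381 -0.52979948  0.02375549]
19.97 pos [573.4  86.5 126.8] ty yaw -5.52 zdir [-5.e-04 -3.e-04 -1.e+00] F [ 2.   -0.19 -5.33]
brass 1466 ((574.811279296875, 86.68534851074219), (31.269969940185547, 32.35051345825195), 5.581555366516113)
```

View pics/w9.png

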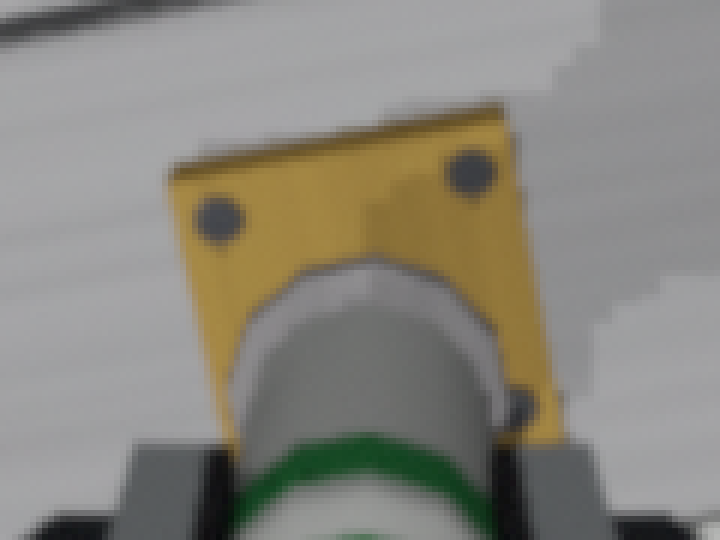

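The collar is centred over the flange and about 20 mm above it. The small force reading is odd but benign, so I'll carry on in small steps.

```bash
python3 -m crank '[[[0.01,0,0.0003,0.001,0],[0.01,0,0.0003,0.002,0],[0.01,0,0.0003,0.002,0]]]';python3 -m crank '[[[0.01,0,0,0.001,0],[0.01,0,0,0.003,0],[0.01,0,0,0.003,0]]]'
```

```text
clock: 20.37
position: [0.574, 0.0865, 0.125]
ee_rot: [2.326, 2.112, 0.0]
force: [1.5, -0.4, -4.6]
gripper_width: 0.207
grip_force: 51.6
clock: 20.62
position: [0.5738, 0.0865, 0.1217]
ee_rot: [-2.326, -2.112, 0.0]
force: [1.1, 0.6, -4.1]
gripper_width: 0.205
grip_force: 51.6
```

```bash
python3 -m crank '[[[0.01,0,0,0.0015,0],[0.01,0,0,0.003,0],[0.01,0,0,0.0045,0],[0.01,0,0,0.0045,0]]]';python3 -m crank '[[[0.01,0,0,0.001,0],[0.01,0,0,0.003,0],[0.01,0,0,0.003,0]]]'
```

```text
clock: 20.95
position: [0.5737, 0.0864, 0.1172]
ee_rot: [-2.326, -2.112, 0.001]
force: [2.2, -0.1, -4.8]
gripper_width: 0.203
grip_force: 51.5
clock: 21.2
position: [0.5738, 0.0865, 0.1142]
ee_rot: [-2.326, -2.112, 0.001]
force: [2.3, -1.0, -4.2]
gripper_width: 0.201
grip_force: 51.5
```

```bash
python3 -m crank '[[[0.01,0,0,0.001,0],[0.01,0,0,0.002,0],[0.01,0,0,0.003,0],[0.01,0,0,0.003,0]]]';python3 -m crank '[[[0.01,0,0,0.001,0],[0.01,0,0,0.002,0],[0.01,0,0,0.002,0]]]'
```

```text
clock: 21.53
position: [0.5738, 0.0865, 0.1113]
ee_rot: [2.326, 2.112, -0.0]
force: [2.3, -0.5, -3.5]
gripper_width: 0.199
grip_force: 51.6
clock: 21.78
position: [0.5738, 0.0865, 0.1093]
ee_rot: [2.326, 2.112, -0.001]
force: [3.0, 1.8, -5.4]
gripper_width: 0.204
grip_force: 51.5
```

```bash
python3 -m crank '[[[0.01,0,0,0.001,0],[0.01,0,0,0.001,0]]]'; python3 -m crank '[[[0.01,0,0,0.001,0],[0.01,0,0,0.001,0]]]'; cat > gap.py <<'E'
from h import *; import sys
s,im,W,hsv=wrist(); info(s)
cv2.imwrite("pics/"+sys.argv[1],cv2.resize(im["pixels"][210:290,270:370,::-1],None,fx=7,fy=7,interpolation=3))
X,Y,Z=[W[...,i] for i in range(3)]; n=np.isfinite(X)&(np.hypot(X-.5748,Y-.0865)<.0135)&(Z>.09)&(Z<.15)
print("collar z hist",np.histogram(Z[n]*1000,bins=np.arange(90,112,1)))
i2=arm.get_image("side"); P=pts(i2,i2["z_map"]>0)
m=(np.hypot(P[:,0]-.5735,P[:,1]-.085)<.014)&(P[:,2]>.09); print(np.histogram(P[m][:,2]*1000,bins=np.arange(90,112,1))[0])
i2=i2["pixels"]; cv2.imwrite("pics/s_"+sys.argv[1],cv2.resize(i2[160:250,280:400,::-1],None,fx=6,fy=6,interpolation=3))
E
python3 gap.py w10.png
```

```text
clock: 21.95
position: [0.5735, 0.0865, 0.1082]
ee_rot: [-2.325, -2.112, 0.001]
force: [0.2, -0.5, -2.6]
gripper_width: 0.209
grip_force: 51.7
clock: 22.12
position: [0.5739, 0.0865, 0.1076]
ee_rot: [-2.326, -2.112, 0.0]
force: [-0.8, 0.1, 1.8]
gripper_width: 0.206
grip_force: 52.2
22.12 pos [573.9  86.5 107.6] ty yaw -5.52 zdir [-1.e-04 -0.e+00 -1.e+00] F [-0.84  0.14  1.79]
collar z hist (array([  1,  45, 215, 121,  24,  56, 206, 130,  14,   1,   8,  15,  26,
        17,  28,  23,  20,  27,  26,  27,  31]), array([ 90,  91,  92,  93,  94,  95,  96,  97,  98,  99, 100, 101, 102,
       103, 104, 105, 106, 107, 108, 109, 110, 111]))
[ 3  4  6  7  4  5 10  6  3  3  2  1  4  6  3  2  2  3  4  4  6]
```

```bash
python3 -m crank '[[[0.01,0,0,0.0007,0],[0.01,0,0,0.0007,0],[0.01,0,0,0.0007,0]]]'; python3 -c "
from h import *
s,im,W,hsv=wrist(); info(s); X,Y,Z=[W[...,i] for i in range(3)]; r=np.hypot(X-.5748,Y-.0865); f=lambda m:(np.median(Z[m])*1000).round(2)
print(f((r<.0125)&(Z>.095)&(Z<.099)), f((r>.013)&(r<.016)&(Z>.09)&(Z<.095)))"
```

```text
clock: 22.47
position: [0.5742, 0.0865, 0.1074]
ee_rot: [2.326, 2.112, 0.001]
force: [-2.0, 0.4, 8.1]
gripper_width: 0.201
grip_force: 52.9
22.47 pos [574.2  86.5 107.4] ty yaw -5.52 zdir [ 6.e-04  2.e-04 -1.e+00] F [-1.97  0.39  8.12]
96.52 92.83
```

```bash
python3 -m crank '[[[0.02,0,0,-0.0005,0],[0.04,0,0,-0.0005,0],[0.05,0,0,-0.0005,0],[0.05,0,0,-0.0005,0],[0.05,0,0,-0.0005,0],[0.05,0,0,-0.03,0],[0.05,0,0,-0.07,0],[0.05,0,0,-0.1,0],[0.05,-0.03,0,-0.11,0],[0.05,-0.06,0,-0.11,0],[0.05,-0.06,0,-0.11,0],[0.05,-0.06,0,-0.11,0],[0.05,-0.06,0,-0.11,0]]]'; python3 -c "
from h import *
s,im,W,hsv=wrist(); info(s); X,Y,Z=[W[...,i] for i in range(3)]; r=np.hypot(X-.5748,Y-.0865); f=lambda m:(np.median(Z[m])*1000).round(2)
print(f((r<.0125)&(Z>.095)&(Z<.099)), f((r>.013)&(r<.016)&(Z>.09)&(Z<.095)), f((r<.01)&(Z>.13)&(Z<.16)),np.mean(W[(r<.012)&(Z>.141)],0))
i2=arm.get_image('side')['pixels'];cv2.imwrite('pics/end.png',cv2.resize(i2[150:380,230:490,::-1],None,fx=2.5,fy=2.5,interpolation=3))"
```

```text
clock: 23.6
position: [0.568, 0.0272, 0.2167]
ee_rot: [-2.326, -2.112, 0.0]
force: [0.5, 1.3, -0.4]
gripper_width: 0.584
grip_force: 0.0
23.6 pos [568.   27.2 216.7] ty yaw -5.52 zdir [-3.e-04  2.e-04 -1.e+00] F [ 0.49  1.28 -0.39]
97.15 92.73 143.71 [0.57386162 0.08723424 0.14371476]
```

View pics/end.png

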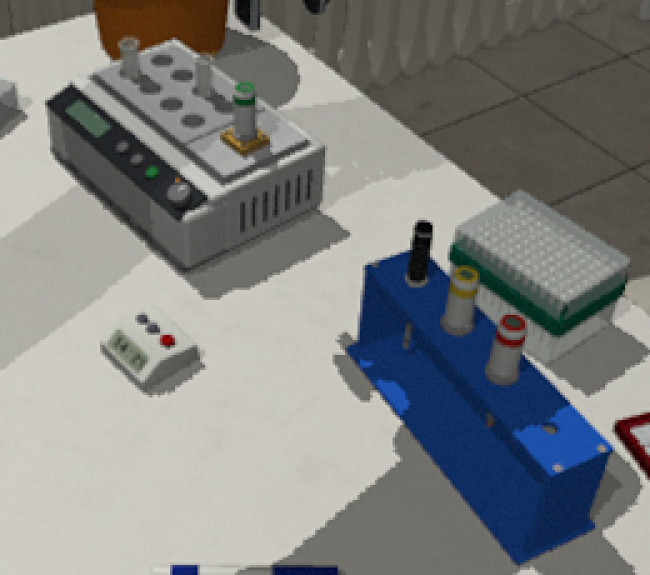

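The end picture shows the green thermometer seated upright in the flange. Its cap is 51.0 mm above the brass, against 50.3 mm when hanging, so the tip is on the bottom (45.6 mm stem in a 45 mm well). The rod, yellow and red hang in the rack, and the tubes and timer show no sign of having been disturbed.

```bash
python3 -c "
from bench import arm
print(arm.sign_off())"
```

```text
the job is handed in; nothing more can be done
None
```

The job is handed in: the well measured 45 mm deep, the rod is back in its rack hole, and the green thermometer is fully home with its tip on the bottom (the highest contact force I read was about 15 N, with the rod).

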